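Hold an angle bracket square in the corner of the marking-out fixture

ROBOT

A 6-joint arm with a two-finger parallel gripper is mounted at the origin on a cart in front of the work surface, level with it; the furniture and walls round the work are solid. World frame = base frame: x ahead of the robot, y to its left, z up, the work surface at z = 0. Lengths are in mm, angles in rad, forces in N, time in s.
With the tool pointing down it reaches from about 350 to 775 mm from the base axis. Payload 7.3 kg.
Tool frame: the origin (TCP) lies on the centre line of the jaws, within the pads' length; the fingertips stand 17 mm ahead of it and the grasp point (between the pads) lies 2 mm behind it; z points along the fingers, y is the line along which they close (so a half turn about z gives the same grasp; the last joint's range is limited). The gripper opens to 92 mm and grips with 3 to 60 N. Pads are 19 mm wide; open, the fingers measure 130 mm over their backs; the gripper's body (75 mm by 190 mm) begins 47 mm behind the grasp point.
Start: joints at [1, 0.342, 1.524, -0, 1.275, -0.146], TCP at [216.36, 478.363, 243.741] pointing down, gripper open.
Joint ranges: [-2.53, 2.53], [-0.77, 2.02], [0.04, 2.7], [-1, 4.14], [0.28, 2.66], [-3.11, 3.11]. Speed limits (rad/s): [2.57, 2.57, 3.14, 3.14, 3.14, 3.14].

INTERFACE

Orientations are given as [roll, pitch, yaw] about the fixed x, y, z axes, in that order (R = Rz(yaw) Ry(pitch) Rx(roll)).
In Python, from plant import bot gives the robot as it stands. The module is installed in compiled form; this text tells all that it offers.
- The arm moves only by the shell command python3 -m pendant 'ROWS'. ROWS is JSON, a list of rows, each a list of 3 entries, a list of its own where there are three numbers: the shift along the world's x, y, z as a fraction of full scale, then the turn, a rotation vector about the world's x, y, z as a fraction of full scale, then the opening, from -1 (shut) to 1 (fully open), so that 0 is half open. In form: [[[tx, ty, tz], [rx, ry, rz], claw], ...]. A call has exactly 10 rows; each row shifts and turns the commanded pose from where the row before left it; what a row does not reach is not made up. Full scale, the value 1, is 30 mm for a shift and 0.12 rad for a turn. A row lasts 1/12 s, in which the tool goes at most 41.7 mm and 7.16 degrees, less where a joint would pass 70% of its speed; a pose out of reach is approached as far as the arm can. A call with a number of a shift or a turn outside -1 to 1 is refused whole. A call with a gripper value outside its range is refused whole. The fingers move at their own pace and stop on an object; the grip force is fixed at half the most. Time passes only in rows, so rows that do not move let the fingers close, or fill a call up. It gives the time, the measured TCP pose, the force, the opening and the grip force at its end, in the units of the state.
- bot.get_obs(): the state, without advancing time (a new reading comes with each control period).
- bot.capture(name): name is "side" or "top"; returns the picture (384x512x3 uint8, blue, green, red); there is no depth.
- bot.camera_params(name): a dict with "fovy" (degrees; the focal length in pixels is half the picture's height over the tangent of half this angle, whatever the lens; pixels are square), "cx", "cy" (the principal point, pixels), "camera_from_world" (4x4, takes a point from world to camera coordinates). Camera axes: x right, y down, z forward; pixel columns grow to the right and rows downward; lengths in mm; the calibration is good to about 2 mm. A picture is of the moment at which its call begins. camera_params takes no time and is no camera call.
- bot.close_job(): hands the job in; it is judged then, once.
The state is a dict: "time": time; "joint_positions": joint angles; "dq": joint speeds; "tau": joint torques, N m; "tool_pos": TCP position; "tcp_rot": TCP orientation; "contact_force": force on the tool from outside, world axes, zero at the start; "moment": the same for the moment, N m; "grip_width": finger opening in mm; "finger_force": force on a finger pad.
Only numpy, scipy, OpenCV 4.12 (cv2) and the standard library are available. Lean on these libraries where they do the work, as an engineer would, in place of code of your own. Each camera call takes 0.05 s, during which the arm holds its last target. There are 200 camera calls.

TASK

Lift the angle bracket onto the squaring fixture, foot flat on the fixture's plate, and press it into the corner so that the free end of the foot (the end away from the bracket's upright plate) bears on the short end stop and one side of the foot bears on the long fence, both at once. Keep hold of the upright plate and finish while still holding the bracket pressed firmly, but not hard, against both fences, ready for marking out. Leave the timer, the specimen puck and the beaker where they are.

Things in the scene. Friction and masses are not known exactly. Their poses are not given: they have to be found in the camera images.
- bracket: Loose L-shaped bare aluminium angle bracket, about 0.2 kg, standing on its foot. Foot 70 mm (x) by 50 mm (y) by 12 mm thick with two small holes; at its -x end an upright plate rises, 12 mm thick (x from -35 to -23 mm), 50 mm wide (y), top 60 mm above the underside. Origin: centre of the foot's underside; z up; +x points from the upright plate to the free end of the foot. Grip the upright plate across its 12 mm thickness, above fence height.
- foot_corner (a point): Bottom corner of the bracket's foot at its free end and +y side, at (35, 25, 0) mm in the bracket's axes: the corner that goes into the fixture's corner.
- fixture: Squaring fixture that cannot move: flat aluminium plate 150 mm (x) by 120 mm (y), 10 mm thick, lying on the work surface, with two steel fences at right angles on it. Origin: centre of the plate's underside; z up; the long fence runs along the +y edge and the end stop along the +x edge. Nothing overhangs it; the nearest tap spout ends 230 mm above the work surface, at its far right. A correctly placed bracket has its axes parallel to the fixture's, same directions.
- long_fence: The long fence, 116 mm long (fixture x from -70 to 46 mm), 14 mm thick, 18 mm high above the plate (top 28 mm above the work surface), with three screw heads 1.5 mm high. Its working face looks to the fixture's -y and lies at y = 40 mm. Its frame is the fixture's frame (same origin).
- end_stop: The short fence, 78 mm long (fixture y from -44 to 34 mm), 14 mm thick, 18 mm high above the plate, with two screw heads. Its working face looks to the fixture's -x and lies at x = 55 mm. Its frame is the fixture's frame (same origin). There is a small open gap between the two fences at the corner. Both fences are rigid.
- corner (a point): Where the two working faces would meet at the plate's upper surface: (55, 40, 10) mm in the fixture's axes. Metal drags on metal: friction on one fence or on the plate can swallow the push meant for the other fence, so seat one face before loading the other, do not bear down, and press with about 5 to 15 N on each; over 45 N on either is too hard.
- timer: Count-down timer, light grey box 60 x 66 x 23 mm, a bystander; origin at the centre of its underside.
- specimen: Mounted specimen, grey puck 30 mm in diameter and 18 mm high, a bystander; origin at the centre of its underside.
- beaker: Clear beaker 53 mm in diameter and 68 mm high, a bystander; origin at the centre of its underside.

How it is judged (in metres and radians):
On the way:
1. the bracket has been lifted clear of the work surface, in the gripper (height (world z) of bracket above 0.015 m and contact force between bracket and the fingers above 0.5 N), for 0.1 s.
At the end, for the whole second after the job is handed in: Bracket held by the fingers (over 1.5 N) and at rest, foot flat on the fixture's plate (3 mm, 0.05 rad), its foot corner within 3 mm of the fixture's corner in x and y, square to the fences within 0.05 rad, pressing on the long fence and on the end stop with over 1.5 N each (contact force between bracket and long_fence above 1.5 N and contact force between bracket and end_stop above 1.5 N and contact force between bracket and the fingers above 1.5 N and x of foot_corner in the frame of corner between -0.003 and 0.003 m and y of foot_corner in the frame of corner between -0.003 and 0.003 m and z of foot_corner in the frame of corner between -0.003 and 0.003 m and angle between the x axis of bracket and the x axis of fixture, either way round below 0.05 rad and angle between bracket's own z axis and vertical below 0.05 rad and linear speed of bracket below 0.02 m/s); the arm keeps its last pose, push and grip.
It fails at once if the bracket is pressed against a fence with more than 45 N (contact force between bracket and long_fence above 45 N or contact force between bracket and end_stop above 45 N).
It fails at once if a bystander (timer, specimen, beaker) is moved more than 20 mm (distance of any of timer, specimen, beaker from where it was at the start of the episode above 0.02 m).
It also fails if it takes over 58 s, if anything falls off the work surface, if the arm or the gripper's body presses on something with over 40 N, if the wrist force passes 120 N, or if a joint passes its speed limit or range.

## Working session

There is one attempt and no reset: what is moved stays moved. The work goes in short steps, Python scripts to look and compute and a shell command to move; the robot and the scene stay as the last step left them, time stands still between calls to the robot, and variables do not carry over. Pictures are saved under pics/ and viewed, at most 10 in all, crops included, and the job is handed in when it is done.

```bash
mkdir -p pics; python3 - <<'E'
from plant import bot
import cv2
for n in("top","side"):
    p=bot.camera_params(n);print(n,p["fovy"],p["cx"],p["cy"]);print(p["camera_from_world"])
    im=bot.capture(n);cv2.imwrite(f"pics/{n}0.png",cv2.resize(im,(800,600),interpolation=cv2.INTER_CUBIC))
print(bot.get_obs())
E
```

```text
top 57.59897195641052 255.90845596681035 193.6145024153136
[[ 2.50899966e-02 -9.99177618e-01 -3.18524654e-02  2.55391716e+01]
 [-9.96497262e-01 -2.24547270e-02 -8.05542755e-02  4.84217304e+02]
 [ 7.97727907e-02  3.37620010e-02 -9.96241150e-01  8.46278625e+02]
 [ 0.00000000e+00  0.00000000e+00  0.00000000e+00  1.00000000e+00]]
side 47.48577385174174 259.9853850106704 194.57501572473726
[[ 9.92436684e-01 -1.22679060e-01 -4.39054143e-03 -5.00782502e+02]
 [-8.42056391e-02 -6.54301867e-01 -7.51530756e-01  7.99489974e+01]
 [ 8.93243475e-02  7.46216399e-01 -6.59683444e-01  8.77886230e+02]
 [ 0.00000000e+00  0.00000000e+00  0.00000000e+00  1.00000000e+00]]
{'time': 0.1, 'joint_positions': array([ 1.00000255e+00,  3.42662682e-01,  1.52488566e+00, -2.32691845e-06,
        1.27537885e+00, -1.45987029e-01]), 'dq': array([-0.0001743 , -0.00262676, -0.00229462,  0.00041961, -0.00122432,
       -0.00043297]), 'tau': array([ 1.73630360e-03, -4.32003880e+01, -2.44695443e+01,  7.20090070e-02,
        5.26188430e-02, -9.12762721e-05]), 'tool_pos': array([216.17664461, 478.07870876, 243.12193905]), 'tcp_rot': array([-3.14027199e+00, -1.91932563e-04,  2.71678646e+00]), 'contact_force': array([-0.34198793,  0.20190976,  0.15823458]), 'moment': array([ 0.00302881,  0.06594316, -0.02341229]), 'finger_force': 0.0, 'grip_width': 91.69208980899064}
```

View pics/top0.png

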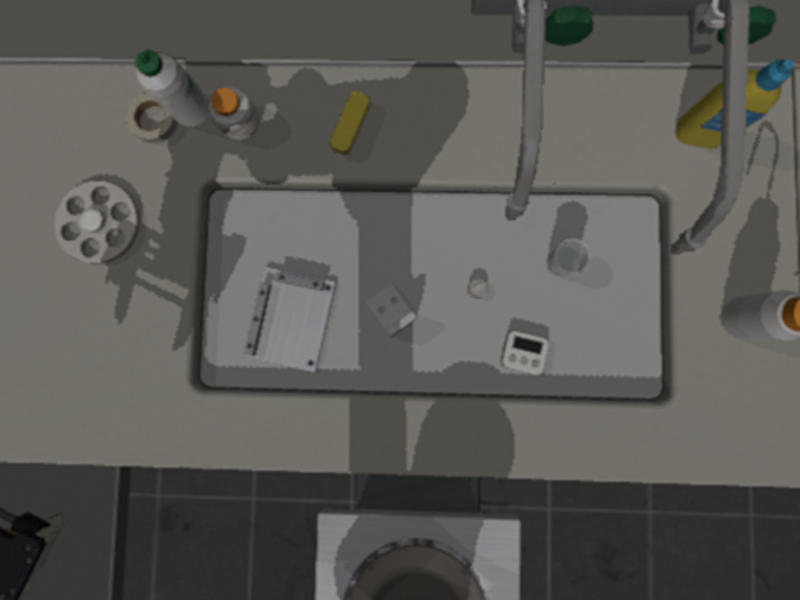

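View pics/side0.png

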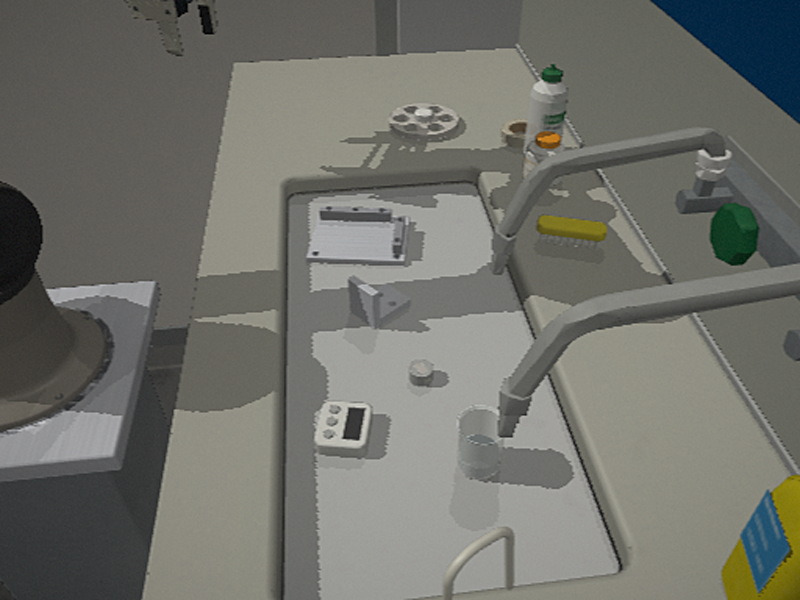

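The top picture shows the fixture at about (290,320), the bracket at (390,310), the puck at (479,287), the timer at (525,352) and the beaker at (570,258). The side picture shows the bracket's upright at the near-robot side, around (365,300). I'll enlarge the bracket and fixture.

```bash
python3 - <<'E'
import cv2,numpy as np
from plant import bot
a=bot.capture("top")[160:245,150:275];b=bot.capture("side")[125:215,190:275]
cv2.imwrite("pics/c1.png",cv2.resize(a,None,fx=6.4,fy=6.4,interpolation=cv2.INTER_CUBIC)[:544])
cv2.imwrite("pics/c2.png",cv2.resize(b,None,fx=6.4,fy=6.4,interpolation=cv2.INTER_CUBIC))
E
```

```text
(no output)
```

View pics/c1.png

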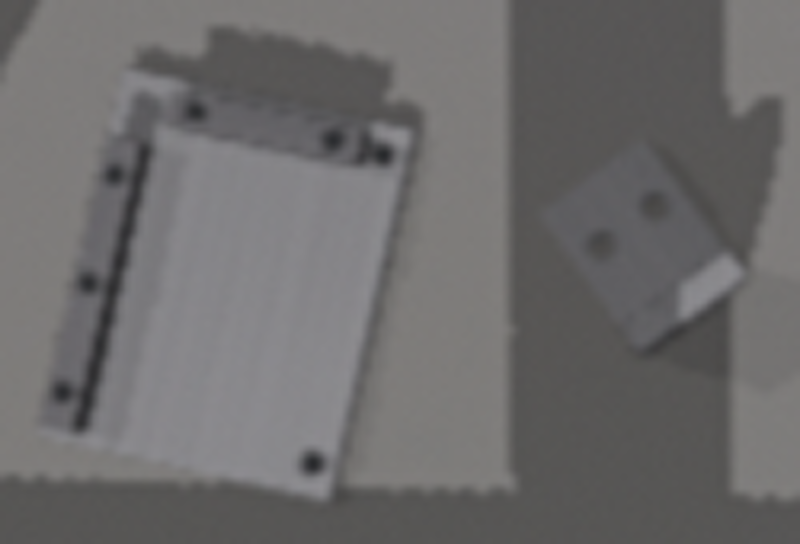

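View pics/c2.png

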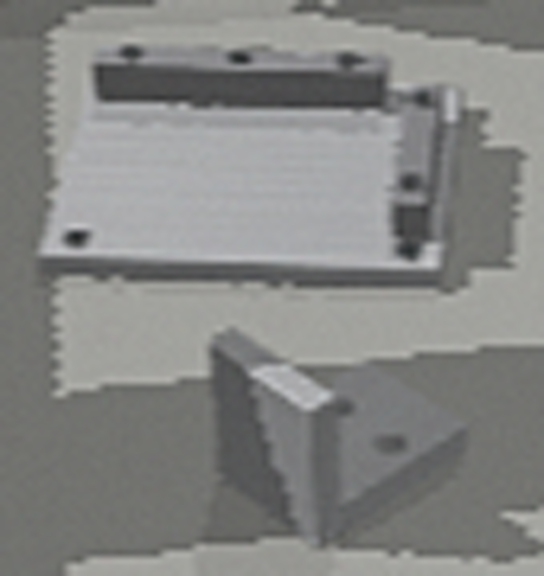

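```bash
cat > fit.py <<'E'
import numpy as np
from plant import bot
from scipy.optimize import least_squares
def proj(n,P):
    p=bot.camera_params(n);T=p["camera_from_world"];c=P@T[:3,:3].T+T[:3,3]
    f=192/np.tan(np.radians(p["fovy"]/2));return c[:,:2]/c[:,2:]*f+[p["cx"],p["cy"]]
def fit(obs,x0,z=0):
    # obs: {cam:(offset,scale,[(X,Y,Z,u,v)..])}
    def res(q):
        c,s=np.cos(q[2]),np.sin(q[2]);R=np.array([[c,-s,0],[s,c,0],[0,0,1]]);o=[]
        for n,(off,sc,L) in obs.items():
            L=np.array(L,float);uv=(L[:,3:]+.5)/sc-.5+off
            o.append(proj(n,L[:,:3]@R.T+[q[0],q[1],z])-uv)
        return np.vstack(o).ravel()
    r=least_squares(res,x0,loss="soft_l1",x_scale=[10,10,.1]);print(r.x.round(3));print(res(r.x).reshape(-1,2).round(1).tolist());return r.x
E
python3 - <<'E'
from fit import *
t=np.array([150,160]);s=np.array([190,125])
F={"top":(t,6.4,[(75,60,10,128,68),(75,-60,10,413,128),(-75,-60,10,332,497),(-70,40,10,85,430),(46,40,10,150,145)]),
"side":(s,6.4,[(-75,-60,10,40,258),(75,-60,10,440,262),(-70,40,28,95,65),(46,40,28,387,72),(-70,40,10,97,103),(46,40,10,387,106),(55,-44,28,393,203)])}
B={"top":(t,6.4,[(35,25,12,545,210),(35,-25,12,645,138),(-35,25,60,643,352),(-35,-25,60,745,275)]),
"side":(s,6.4,[(-35,25,60,213,340),(-35,-25,60,312,408),(-23,-25,60,335,398),(-23,25,60,235,328),(-35,-25,0,318,545),(35,-25,12,468,432)])}
f=fit(F,[480,180,-.2]);b=fit(B,[480,30,.6])
E
```

```text
[ 4.56937e+02  2.16613e+02 -1.86000e-01]
[[-1.2, -1.1], [0.1, -0.8], [-0.4, -0.1], [0.0, -0.0], [0.4, -0.4], [-0.3, -0.4], [0.4, 1.2], [-0.8, -0.1], [-0.3, 0.3], [-0.4, -0.0], [-0.2, 1.0], [-0.3, -0.1]]
[473.852  51.239   0.643]
[[-0.7, -0.4], [-0.0, -0.6], [-0.8, -0.2], [0.5, -0.5], [-0.9, 0.5], [-0.5, 1.0], [0.3, -0.1], [0.0, -0.1], [-0.3, 1.1], [-0.1, -0.6]]
```

```bash
python3 -m pendant '[[[0.49,-0.925,0],[0,0,-0.419],1],[[0.49,-0.925,0],[0,0,-0.419],1],[[0.49,-0.925,0],[0,0,-0.419],1],[[0.49,-0.925,0],[0,0,-0.419],1],[[0.49,-0.925,0],[0,0,-0.419],1],[[0.49,-0.925,0],[0,0,-0.419],1],[[0.49,-0.925,0],[0,0,-0.419],1],[[0.49,-0.925,0],[0,0,-0.419],1],[[0.49,-0.925,0],[0,0,-0.419],1],[[0.49,-0.925,0],[0,0,-0.419],1]]'
```

```text
time: 1.03
tool_pos: [363.7, 199.4, 243.8]
tcp_rot: [3.141, 0.0, 2.212]
contact_force: [-0.1, 0.6, 0.2]
grip_width: 92.1
finger_force: 0.0
```

```bash
python3 -m pendant '[[[0.483,-0.92,0],[0,0,0],1],[[0.483,-0.92,0],[0,0,0],1],[[0.483,-0.92,0],[0,0,0],1],[[0.483,-0.92,-0.3],[0,0,0],1],[[0.483,-0.92,-0.5],[0,0,0],1],[[0.483,-0.92,-0.6],[0,0,0],1],[[0,0,-0.8],[0,0,0],1],[[0,0,-0.8],[0,0,0],1],[[0,0,-0.6],[0,0,0],1],[[0,0,0],[0,0,0],1]]' && python3 - <<'E'
import cv2,numpy as np
from plant import bot
b=bot.capture("side")[110:230,180:340]
cv2.imwrite("pics/c3.png",cv2.resize(b,None,fx=5,fy=5,interpolation=cv2.INTER_CUBIC))
E
```

```text
time: 1.87
tool_pos: [448.1, 35.1, 132.6]
tcp_rot: [-3.136, -0.005, 2.213]
contact_force: [-1.3, 1.0, 0.6]
grip_width: 91.4
finger_force: 0.0
```

View pics/c3.png

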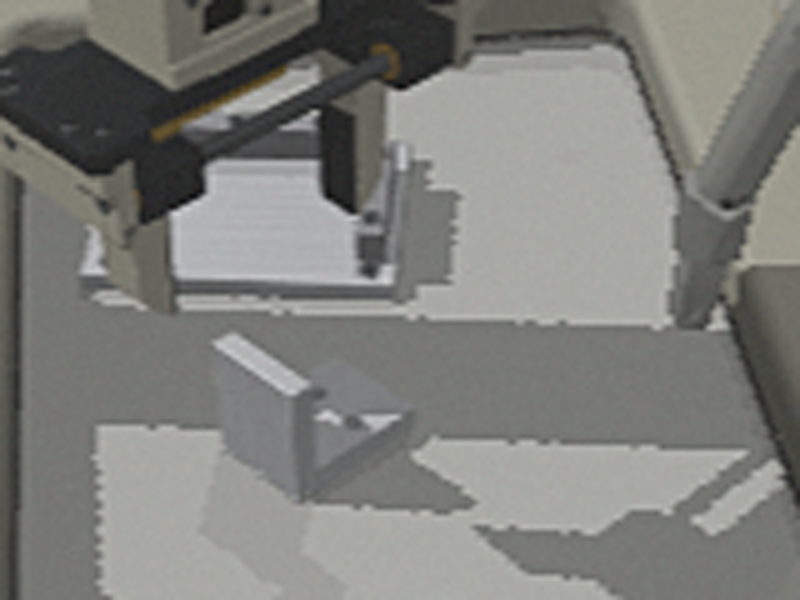

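The gripper is above the upright and lined up with it: the bracket's top is at (260,360), between the fingers. Next I descend and close.

```bash
python3 -m pendant '[[[0.04,-0.02,-0.6],[0,0,0],1],[[0.04,-0.02,-0.6],[0,0,0],1],[[0,0,-0.6],[0,0,0],1],[[0,0,-0.6],[0,0,0],1],[[0,0,-0.5],[0,0,0],1],[[0,0,-0.08],[0,0,0],1],[[0,0,0],[0,0,0],0],[[0,0,0],[0,0,0],-1],[[0,0,0],[0,0,0],-1],[[0,0,0],[0,0,0],-1]]'; python3 -m pendant '[[[0,0,0],[0,0,0],-1],[[0,0,0],[0,0,0],-1],[[0,0,0],[0,0,0],-1],[[0,0,0],[0,0,0],-1],[[0,0,0],[0,0,0],-1],[[0,0,0],[0,0,0],-1],[[0,0,0],[0,0,0],-1],[[0,0,0],[0,0,0],-1],[[0,0,0],[0,0,0],-1],[[0,0,0],[0,0,0],-1]]'
```

```text
time: 2.75
tool_pos: [453.5, 34.1, 47.5]
tcp_rot: [3.14, 0.002, 2.214]
contact_force: [-0.5, 0.1, -0.6]
grip_width: 69.9
finger_force: 0.0
time: 3.58
tool_pos: [452.2, 34.0, 46.3]
tcp_rot: [-3.141, -0.001, 2.214]
contact_force: [-1.9, -0.8, 1.0]
grip_width: 11.9
finger_force: 30.0
```

```bash
python3 -m pendant '[[[0,0,0.3],[0,0,0],-1],[[0,0,0.6],[0,0,0],-1],[[0,0,0.6],[0,0,0],-1],[[0,0,0.5],[0,0,-0.4],-1],[[0,0.3,0],[0,0,-0.5],-1],[[0,0.5,0],[0,0,-0.5],-1],[[0,0.5,0],[0,0,-0.5],-1],[[0,0.5,0],[0,0,-0.5],-1],[[0,0.5,0],[0,0,-0.5],-1],[[0,0.5,0],[0,0,-0.5],-1]]'; python3 -m pendant '[[[-0.05,0.5,0],[0,0,-0.5],-1],[[-0.05,0.5,0],[0,0,-0.5],-1],[[-0.05,0.5,0],[0,0,-0.5],-1],[[-0.05,0.5,0],[0,0,-0.5],-1],[[-0.05,0.5,0],[0,0,-0.5],-1],[[-0.05,0.5,0],[0,0,-0.5],-1],[[-0.06,0.4,0],[0,0,-0.5],-1],[[0,0.2,0],[0,0,0],-1],[[0,0,0],[0,0,0],-1],[[0,0,0],[0,0,0],-1]]'
 python3 - <<'E'
import cv2,numpy as np
from plant import bot
print(bot.get_obs()["tcp_rot"],bot.get_obs()["tool_pos"],bot.get_obs()["contact_force"])
b=bot.capture("side")[110:230,180:340];a=bot.capture("top")[145:245,120:253]
cv2.imwrite("pics/c4.png",cv2.resize(b,None,fx=5,fy=5,interpolation=cv2.INTER_CUBIC))
cv2.imwrite("pics/c5.png",cv2.resize(a,None,fx=6,fy=6,interpolation=cv2.INTER_CUBIC))
E
```

```text
time: 4.42
tool_pos: [452.7, 118.8, 106.9]
tcp_rot: [3.141, -0.0, 1.803]
contact_force: [0.6, -0.1, -2.0]
grip_width: 11.9
finger_force: 30.0
time: 5.25
tool_pos: [441.9, 226.0, 106.5]
tcp_rot: [3.141, 0.0, 1.388]
contact_force: [0.0, -0.1, -1.5]
grip_width: 11.9
finger_force: 30.0
[3.14144053e+00 1.78693973e-04 1.38839748e+00] [441.87475043 225.96489625 106.4817795 ] [ 0.01357954 -0.14640005 -1.47126687]
```

View pics/c4.png

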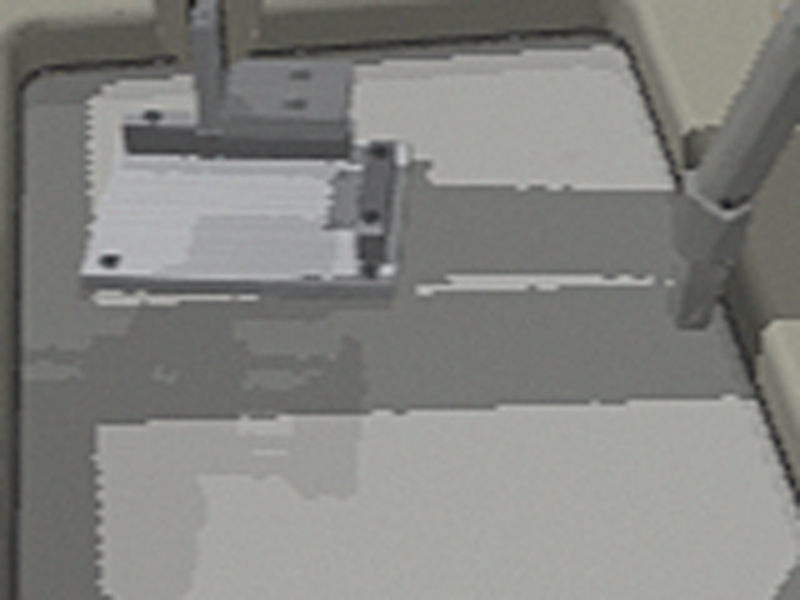

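The bracket is held level over the plate, with its foot's free-end top corners at (353,66) and (350,122). The foot looks parallel to the fixture. I'll check the held pose numerically.

```bash
python3 - <<'E'
from fit import *
s=np.array([180,110])
z=106.5-46.3
fit({"side":(s,5,[(35,25,12,353,66),(35,-25,12,350,122),(-23,-25,12,233,125)])},[470,220,-.18],z)
# expected from TCP
q=np.array([441.9,226.0]);a=1.388-np.pi/2
R=np.array([[np.cos(a),-np.sin(a)],[np.sin(a),np.cos(a)]]);print("exp",q-R@[-29,-.8],a)
# fixture from this picture
fit({"side":(s,5,[(-75,-60,10,82,275),(75,-60,10,392,278),(46,40,10,350,157),(46,40,28,350,127),(-70,40,28,123,124),(-70,40,10,126,153),(55,-44,28,358,235)])},[457,216,-.186])
E
```

```text
[ 4.73367e+02  2.17655e+02 -9.90000e-02]
[[0.0, -0.2], [0.8, 0.1], [-0.8, -0.0]]
exp [470.56226144 221.51505084] -0.18279632679489666
[ 4.57516e+02  2.19178e+02 -1.79000e-01]
[[-0.1, -0.6], [1.1, 0.7], [0.3, 0.5], [0.2, 0.5], [-0.5, -0.2], [-0.4, -0.0], [-0.2, -1.2]]
```

```bash
python3 -m pendant '[[[0,0,-0.3],[0,0,0],-1],[[0,0,-0.3],[0,0,0],-1],[[0,0,-0.3],[0,0,0],-1],[[0,0,-0.3],[0,0,0],-1],[[0,0,-0.2],[0,0,0],-1],[[0,0,-0.1],[0,0,0],-1],[[0,0,0],[0,0,0],-1],[[0,0,0],[0,0,0],-1],[[0,0,0],[0,0,0],-1],[[0,0,0],[0,0,0],-1]]'
python3 -m pendant '[[[0,0,-0.02],[0,0,0],-1],[[0,0,0],[0,0,0],-1],[[0,0,-0.02],[0,0,0],-1],[[0,0,0],[0,0,0],-1],[[0,0,-0.02],[0,0,0],-1],[[0,0,0],[0,0,0],-1],[[0,0,-0.02],[0,0,0],-1],[[0,0,0],[0,0,0],-1],[[0,0,0],[0,0,0],-1],[[0,0,0],[0,0,0],-1]]'
```

```text
time: 6.18
tool_pos: [442.2, 226.2, 61.7]
tcp_rot: [3.141, -0.0, 1.386]
contact_force: [0.2, 0.7, -1.5]
grip_width: 11.6
finger_force: 30.0
time: 7.02
tool_pos: [441.9, 226.1, 58.9]
tcp_rot: [3.141, 0.0, 1.386]
contact_force: [0.1, 0.8, -2.3]
grip_width: 11.7
finger_force: 30.0
```

```bash
python3 -m pendant '[[[0,0,-0.02],[0,0,0],-1],[[0,0,0],[0,0,0],-1],[[0,0,-0.02],[0,0,0],-1],[[0,0,0],[0,0,0],-1],[[0,0,-0.02],[0,0,0],-1],[[0,0,0],[0,0,0],-1],[[0,0,0],[0,0,0],-1],[[0,0,0],[0,0,0],-1],[[0,0,0],[0,0,0],-1],[[0,0,0],[0,0,0],-1]]'
python3 -m pendant '[[[0,0,-0.02],[0,0,0],-1],[[0,0,0],[0,0,0],-1],[[0,0,0],[0,0,0],-1],[[0,0,0],[0,0,0],-1],[[0,0,0],[0,0,0],-1],[[0,0,0],[0,0,0],-1],[[0,0,0],[0,0,0],-1],[[0,0,0],[0,0,0],-1],[[0,0,0],[0,0,0],-1],[[0,0,0],[0,0,0],-1]]'
```

```text
time: 7.85
tool_pos: [441.9, 226.1, 57.2]
tcp_rot: [3.141, 0.0, 1.386]
contact_force: [0.2, -0.4, -2.5]
grip_width: 11.9
finger_force: 30.0
time: 8.68
tool_pos: [441.9, 226.1, 56.6]
tcp_rot: [3.141, 0.0, 1.386]
contact_force: [-0.2, 0.5, -2.2]
grip_width: 11.8
finger_force: 30.0
```

```bash
for i in 1; do python3 -m pendant '[[[0,0,-0.01],[0,0,0],-1],[[0,0,0],[0,0,0],-1],[[0,0,0],[0,0,0],-1],[[0,0,-0.01],[0,0,0],-1],[[0,0,0],[0,0,0],-1],[[0,0,0],[0,0,0],-1],[[0,0,0],[0,0,0],-1],[[0,0,0],[0,0,0],-1],[[0,0,0],[0,0,0],-1],[[0,0,0],[0,0,0],-1]]'; done
python3 -m pendant '[[[0,0,-0.01],[0,0,0],-1],[[0,0,0],[0,0,0],-1],[[0,0,0],[0,0,0],-1],[[0,0,-0.01],[0,0,0],-1],[[0,0,0],[0,0,0],-1],[[0,0,0],[0,0,0],-1],[[0,0,0],[0,0,0],-1],[[0,0,0],[0,0,0],-1],[[0,0,0],[0,0,0],-1],[[0,0,0],[0,0,0],-1]]'
```

```text
time: 9.52
tool_pos: [441.9, 226.0, 56.3]
tcp_rot: [3.141, -0.0, 1.386]
contact_force: [-0.5, -1.3, 5.5]
grip_width: 12.1
finger_force: 30.0
time: 10.35
tool_pos: [441.9, 226.1, 56.2]
tcp_rot: [3.141, -0.0, 1.386]
contact_force: [-3.8, -1.2, 12.7]
grip_width: 11.6
finger_force: 30.0
```

```bash
python3 -m pendant '[[[0,0,0.03],[0,0,0],-1],[[0,0,0],[0,0,0],-1],[[0.033,-0.006,0],[0,0,0],-1],[[0.033,-0.006,0],[0,0,0],-1],[[0.033,-0.006,0],[0,0,0],-1],[[0.033,-0.006,0],[0,0,0],-1],[[0,0,0],[0,0,0],-1],[[0,0,0],[0,0,0],-1],[[0,0,0],[0,0,0],-1],[[0,0,0],[0,0,0],-1]]'
python3 -m pendant '[[[0.006,0.033,0],[0,0,0],-1],[[0.006,0.033,0],[0,0,0],-1],[[0.006,0.033,0],[0,0,0],-1],[[0.006,0.033,0],[0,0,0],-1],[[0,0,0],[0,0,0],-1],[[0,0,0],[0,0,0],-1],[[0,0,0],[0,0,0],-1],[[0,0,0],[0,0,0],-1],[[0,0,0],[0,0,0],-1],[[0,0,0],[0,0,0],-1]]'
```

```text
time: 11.18
tool_pos: [445.4, 225.5, 56.3]
tcp_rot: [-3.141, 0.0, 1.386]
contact_force: [-3.6, 0.9, 4.2]
grip_width: 11.8
finger_force: 30.0
time: 12.02
tool_pos: [446.8, 229.3, 56.3]
tcp_rot: [3.141, -0.0, 1.386]
contact_force: [0.4, -3.1, 2.4]
grip_width: 11.8
finger_force: 30.0
```

```bash
python3 -m pendant '[[[0,0,0.008],[0,0,0],-1],[[0.006,0.033,0],[0,0,0],-1],[[0,0,0],[0,0,0],-1],[[0.006,0.033,0],[0,0,0],-1],[[0,0,0],[0,0,0],-1],[[0,0,0],[0,0,0],-1],[[0,0,0],[0,0,0],-1],[[0,0,0],[0,0,0],-1],[[0,0,0],[0,0,0],-1],[[0,0,0],[0,0,0],-1]]'
python3 -m pendant '[[[0.003,0.016,0],[0,0,0],-1],[[0,0,0],[0,0,0],-1],[[0.003,0.016,0],[0,0,0],-1],[[0,0,0],[0,0,0],-1],[[0,0,0],[0,0,0],-1],[[0,0,0],[0,0,0],-1],[[0,0,0],[0,0,0],-1],[[0,0,0],[0,0,0],-1],[[0,0,0],[0,0,0],-1],[[0,0,0],[0,0,0],-1]]'
```

```text
time: 12.85
tool_pos: [446.6, 231.2, 56.3]
tcp_rot: [-3.141, 0.0, 1.386]
contact_force: [-1.5, -1.4, -1.4]
grip_width: 11.7
finger_force: 30.0
time: 13.68
tool_pos: [446.6, 231.6, 56.4]
tcp_rot: [-3.141, 0.001, 1.386]
contact_force: [-3.2, -4.7, 0.5]
grip_width: 11.8
finger_force: 30.0
```

```bash
python3 -m pendant '[[[0.003,0.016,0],[0,0,0],-1],[[0,0,0],[0,0,0],-1],[[0,0,0],[0,0,0],-1],[[0,0,0],[0,0,0],-1],[[0,0,0],[0,0,0],-1],[[0,0,0],[0,0,0],-1],[[0,0,0],[0,0,0],-1],[[0,0,0],[0,0,0],-1],[[0,0,0],[0,0,0],-1],[[0,0,0],[0,0,0],-1]]'
python3 -c "
from plant import bot
o=bot.get_obs();print(o['moment'],o['tool_pos'],o['tcp_rot'],o['contact_force'])"
```

```text
time: 14.52
tool_pos: [446.6, 231.6, 56.4]
tcp_rot: [-3.14, 0.002, 1.386]
contact_force: [-2.8, -7.6, 2.7]
grip_width: 12.0
finger_force: 30.0
[-1.51531338  0.49115993 -0.26193402] [446.57705185 231.64043935  56.37051094] [-3.14030349e+00  2.13929066e-03  1.38601658e+00] [-2.79703608 -7.58379125  2.65436833]
```

```bash
python3 -m pendant '[[[-0.003,-0.016,0],[0,0,0],-1],[[0,0,0],[0,0,0],-1],[[0.033,-0.006,0],[0,0,0],-1],[[0,0,0],[0,0,0],-1],[[0.033,-0.006,0],[0,0,0],-1],[[0,0,0],[0,0,0],-1],[[0,0,0],[0,0,0],-1],[[0,0,0],[0,0,0],-1],[[0,0,0],[0,0,0],-1],[[0,0,0],[0,0,0],-1]]'
python3 -m pendant '[[[0.016,-0.003,0],[0,0,0],-1],[[0,0,0],[0,0,0],-1],[[0.016,-0.003,0],[0,0,0],-1],[[0,0,0],[0,0,0],-1],[[0,0,0],[0,0,0],-1],[[0,0,0],[0,0,0],-1],[[0,0,0],[0,0,0],-1],[[0,0,0],[0,0,0],-1],[[0,0,0],[0,0,0],-1],[[0,0,0],[0,0,0],-1]]'
```

```text
time: 15.35
tool_pos: [447.1, 231.4, 56.4]
tcp_rot: [-3.138, 0.002, 1.386]
contact_force: [-8.5, -4.2, 6.7]
grip_width: 12.0
finger_force: 30.0
time: 16.18
tool_pos: [447.8, 231.2, 56.4]
tcp_rot: [-3.137, 0.002, 1.386]
contact_force: [-9.4, -3.6, 7.5]
grip_width: 11.9
finger_force: 30.0
```

```bash
python3 -m pendant '[[[0,0,0.015],[0,0,0],-1],[[0,0,0],[0,0,0],-1],[[0,0,0],[0,0,0],-1],[[0,0,0],[0,0,0],-1],[[0,0,0],[0,0,0],-1],[[0,0,0],[0,0,0],-1],[[0,0,0],[0,0,0],-1],[[0,0,0],[0,0,0],-1],[[0,0,0],[0,0,0],-1],[[0,0,0],[0,0,0],-1]]'
python3 -m pendant '[[[0.016,-0.003,0],[0,0,0],-1],[[0,0,0],[0,0,0],-1],[[0.016,-0.003,0],[0,0,0],-1],[[0,0,0],[0,0,0],-1],[[0,0,0],[0,0,0],-1],[[0,0,0],[0,0,0],-1],[[0,0,0],[0,0,0],-1],[[0,0,0],[0,0,0],-1],[[0,0,0],[0,0,0],-1],[[0,0,0],[0,0,0],-1]]'
```

```text
time: 17.02
tool_pos: [448.6, 231.1, 56.5]
tcp_rot: [-3.139, 0.002, 1.386]
contact_force: [-5.9, -4.3, 1.4]
grip_width: 11.9
finger_force: 30.0
time: 17.85
tool_pos: [449.2, 230.9, 56.5]
tcp_rot: [-3.138, 0.002, 1.386]
contact_force: [-6.3, -4.1, 1.5]
grip_width: 12.1
finger_force: 30.0
```

```bash
python3 -m pendant '[[[0.016,-0.003,0],[0,0,0],-1],[[0,0,0],[0,0,0],-1],[[0.016,-0.003,0],[0,0,0],-1],[[0,0,0],[0,0,0],-1],[[0,0,0],[0,0,0],-1],[[0,0,0],[0,0,0],-1],[[0,0,0],[0,0,0],-1],[[0,0,0],[0,0,0],-1],[[0,0,0],[0,0,0],-1],[[0,0,0],[0,0,0],-1]]'
python3 -m pendant '[[[0.016,-0.003,0],[0,0,0],-1],[[0,0,0],[0,0,0],-1],[[0,0,0],[0,0,0],-1],[[0,0,0],[0,0,0],-1],[[0,0,0],[0,0,0],-1],[[0,0,0],[0,0,0],-1],[[0,0,0],[0,0,0],-1],[[0,0,0],[0,0,0],-1],[[0,0,0],[0,0,0],-1],[[0,0,0],[0,0,0],-1]]'
```

```text
time: 18.68
tool_pos: [449.5, 230.9, 56.6]
tcp_rot: [-3.137, 0.002, 1.386]
contact_force: [-9.1, -3.4, 5.0]
grip_width: 11.7
finger_force: 30.0
time: 19.52
tool_pos: [449.5, 230.9, 56.6]
tcp_rot: [-3.136, 0.002, 1.386]
contact_force: [-10.7, -1.4, 6.4]
grip_width: 11.5
finger_force: 30.0
```

```bash
python3 -m pendant '[[[0,0,0.01],[0,0,0],-1],[[0,0,0],[0,0,0],-1],[[0.003,0.016,0],[0,0,0],-1],[[0,0,0],[0,0,0],-1],[[0.003,0.016,0],[0,0,0],-1],[[0,0,0],[0,0,0],-1],[[0,0,0],[0,0,0],-1],[[0,0,0],[0,0,0],-1],[[0,0,0],[0,0,0],-1],[[0,0,0],[0,0,0],-1]]'
python3 -m pendant '[[[0.016,-0.003,0],[0,0,0],-1],[[0,0,0],[0,0,0],-1],[[0,0,0],[0,0,0],-1],[[0.003,0.016,0],[0,0,0],-1],[[0,0,0],[0,0,0],-1],[[0,0,0],[0,0,0],-1],[[0,0,0],[0,0,0],-1],[[0,0,0],[0,0,0],-1],[[0,0,0],[0,0,0],-1],[[0,0,0],[0,0,0],-1]]'
```

```text
time: 20.35
tool_pos: [449.5, 231.0, 56.7]
tcp_rot: [-3.135, 0.004, 1.386]
contact_force: [-9.4, -6.6, 6.0]
grip_width: 11.8
finger_force: 30.0
time: 21.18
tool_pos: [449.6, 231.1, 56.7]
tcp_rot: [-3.134, 0.005, 1.386]
contact_force: [-11.4, -8.2, 7.1]
grip_width: 11.7
finger_force: 30.0
```

```bash
python3 - <<'E'
import cv2,numpy as np
from plant import bot
b=bot.capture("side")[115:185,185:275];a=bot.capture("top")[145:245,120:253]
cv2.imwrite("pics/c6.png",cv2.resize(b,None,fx=8,fy=8,interpolation=cv2.INTER_CUBIC))
o=bot.get_obs();print(o['moment'],o['tool_pos'],o['contact_force'])
E
```

```text
[-1.58673662  1.89012242 -0.1886188 ] [449.59033793 231.11872667  56.70489711] [-11.34989112  -7.84550493   7.73698276]
```

View pics/c6.png

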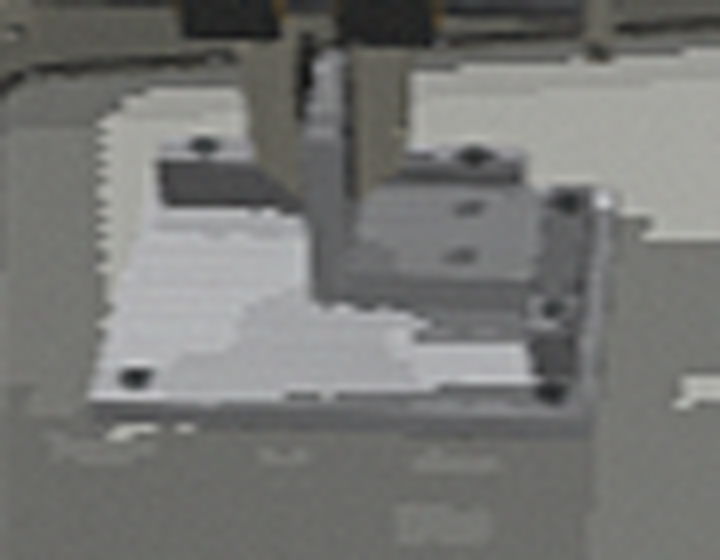

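The free end meets the end stop at about (530,250), and the side of the foot meets the long fence at about (440,185). The foot looks flat. I'll ease the downward load and firm up both pushes a little.

```bash
python3 -m pendant '[[[0,0,0.012],[0,0,0],-1],[[0,0,0],[0,0,0],-1],[[0.016,-0.003,0],[0,0,0],-1],[[0,0,0],[0,0,0],-1],[[0.003,0.016,0],[0,0,0],-1],[[0,0,0],[0,0,0],-1],[[0,0,0],[0,0,0],-1],[[0,0,0],[0,0,0],-1],[[0,0,0],[0,0,0],-1],[[0,0,0],[0,0,0],-1]]'
python3 -m pendant '[[[0.016,-0.003,0],[0,0,0],-1],[[0,0,0],[0,0,0],-1],[[0.003,0.016,0],[0,0,0],-1],[[0,0,0],[0,0,0],-1],[[0,0,0],[0,0,0],-1],[[0,0,0],[0,0,0],-1],[[0,0,0],[0,0,0],-1],[[0,0,0],[0,0,0],-1],[[0,0,0],[0,0,0],-1],[[0,0,0],[0,0,0],-1]]'
```

```text
time: 22.12
tool_pos: [449.6, 231.2, 56.8]
tcp_rot: [-3.133, 0.006, 1.386]
contact_force: [-12.1, -10.2, 6.6]
grip_width: 11.9
finger_force: 30.0
time: 22.95
tool_pos: [449.7, 231.2, 56.8]
tcp_rot: [-3.132, 0.007, 1.386]
contact_force: [-14.2, -10.8, 9.4]
grip_width: 11.7
finger_force: 30.0
```

```bash
python3 -m pendant '[[[0,0,0.012],[0,0,0],-1],[[0,0,0],[0,0,0],-1],[[0,0,0],[0,0,0],-1],[[0,0,0],[0,0,0],-1],[[0,0,0],[0,0,0],-1],[[0,0,0],[0,0,0],-1],[[0,0,0],[0,0,0],-1],[[0,0,0],[0,0,0],-1],[[0,0,0],[0,0,0],-1],[[0,0,0],[0,0,0],-1]]'
python3 -m pendant '[[[0.016,-0.003,0],[0,0,0],-1],[[0,0,0],[0,0,0],-1],[[0,0,0],[0,0,0],-1],[[0,0,0],[0,0,0],-1],[[0,0,0],[0,0,0],-1],[[0,0,0],[0,0,0],-1],[[0,0,0],[0,0,0],-1],[[0,0,0],[0,0,0],-1],[[0,0,0],[0,0,0],-1],[[0,0,0],[0,0,0],-1]]'
```

```text
time: 23.78
tool_pos: [449.7, 231.2, 56.9]
tcp_rot: [-3.132, 0.007, 1.386]
contact_force: [-13.2, -10.8, 6.0]
grip_width: 12.1
finger_force: 30.0
time: 24.62
tool_pos: [449.8, 231.2, 56.9]
tcp_rot: [-3.131, 0.007, 1.386]
contact_force: [-15.6, -9.2, 6.3]
grip_width: 11.6
finger_force: 30.0
```

```bash
python3 -c "
from plant import bot
print(bot.close_job())"
```

```text
the job is handed in; nothing more can be done
None
```

I handed the job in with the bracket held in the corner, foot flat on the plate and pushed at roughly 12–14 N towards each fence (wrist-force estimate, some of it lost to friction); the hand-in returned no verdict.

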